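Switch the bench suction from the narrow to the wide gate

TASK

Switch the bench dust suction over to the wide mouth before sanding: slide the shutter of the narrow-mouthed gate fully shut and the shutter of the wide-mouthed gate fully open, each right up to its end stop, in either order. Then let go of both grips.

Things in the scene. Friction and masses are not known exactly. Their poses are not given: they have to be found in the camera images.
- wide_shutter (a joint): Shutter of the wide gate: grey box fixed to the bench, 210 x 104 x 60 mm high, white hose stub at one end; a dark collar on top (80 mm above the bench) rings the 64 mm mouth. A bright plate with an upright black grip covers (shut) or frees the mouth. 0 = fully shut (grip nearest the mouth), 0.070 m = fully open; an end stop at each. Slides with 2 N friction, stays where left.
- wide_grip (a point): Top centre of the wide gate's black grip: block 18 (x) x 34 (y) x 45 mm tall, top 111 mm above the bench, on a plate 66 mm above it. x: level, along the slide, grip towards mouth (+x shuts, -x opens); z up. Grip to mouth centre: 56 mm shut, 126 mm open. Nothing on the gate but the grip is above 80 mm: pinch it from above across its 18 mm.
- narrow_shutter (a joint): Shutter of the narrow gate: grey box fixed to the bench, 210 x 104 x 60 mm high, white hose stub at one end; a dark collar on top (80 mm above the bench) rings the 34 mm mouth. A bright plate with an upright black grip covers (shut) or frees the mouth. 0 = fully shut (grip nearest the mouth), 0.070 m = fully open; an end stop at each. Slides with 2 N friction, stays where left.
- narrow_grip (a point): Top centre of the narrow gate's black grip: block 18 (x) x 34 (y) x 45 mm tall, top 111 mm above the bench, on a plate 66 mm above it. x: level, along the slide, grip towards mouth (+x shuts, -x opens); z up. Grip to mouth centre: 56 mm shut, 126 mm open. Nothing on the gate but the grip is above 80 mm: pinch it from above across its 18 mm.

How it is judged:
At the end, for the whole second after the job is handed in: The wide gate's shutter is within 10 mm of its fully open stop and the narrow gate's shutter within 10 mm of its fully shut stop, both at rest (slower than 10 mm/s) (value of joint wide_shutter above 0.06 m and value of joint narrow_shutter below 0.01 m and velocity of joint wide_shutter between -0.01 and 0.01 m/s and velocity of joint narrow_shutter between -0.01 and 0.01 m/s); the robot touches nothing.
It also fails if it takes over 38 s, if anything falls off the work surface, if the arm or the gripper's body presses on something with over 40 N, if the wrist force passes 120 N, or if a joint passes its speed limit or range.

ROBOT

A 7-joint arm with a two-finger parallel gripper is mounted at the origin on the work surface. World frame = base frame: x ahead of the robot, y to its left, z up, the work surface at z = 0. Lengths are in m, angles in rad, forces in N, time in s.
With the tool pointing down it reaches from about 0.4 to 0.9 m from the base axis. Payload 5.5 kg.
Tool frame: the origin (TCP) lies midway between the tips of the shut fingers; the grasp point (between the pads) lies 19 mm behind it (manip.grip_depth is the distance from the TCP to the grasp point, in m); z points along the fingers, x is the direction in which the jaws open and shut, and the axes are right-handed (so a half turn about z gives the same grasp; the last joint's range is limited). The gripper opens to 92 mm and grips with 3 to 60 N. Pads are 19 mm wide; open, the fingers measure 130 mm over their backs; the gripper's body (75 mm by 190 mm) begins 47 mm behind the grasp point.
Start: joints at [1.602, 0.501, -0.427, 1.55, 0.221, 1.138, -0.21], TCP at [0.149, -0.633, 0.227] pointing down, gripper open.
Joint ranges: [-2.88, 2.88], [-0.31, 2.03], [-1.54, 1.56], [0.2, 2.42], [-1.41, 4.55], [0.19, 2.02], [-2.57, 2.57]. Speed limits (rad/s): [2.57, 2.57, 3.14, 3.14, 3.14, 3.14, 3.14].

INTERFACE

Orientations are given as a unit quaternion [x, y, z, w].
In Python, from bench import manip, effector, viewer gives the robot as it stands. Calls block until the motion is done:
- manip.move_pose(position, orientation): joint-space move of the TCP to a pose.
- manip.servo_line(position, ori=None, vel=0.15): straight line of the TCP; ori=None keeps the orientation; vel is the mean speed in m/s.
- manip.movej(angles): joint-space move.
- effector.open_jaws() and effector.close(f_grip=None): open the fingers fully, or close them until they stop; f_grip is the grip in N (None keeps the last).
- manip.sleep(seconds).
- manip.solve_ik(position, orientation): joint angles nearest the present ones, or None.
- viewer.get_image(name): name is "scene" or "top"; returns the picture (420x560x3 uint8, red, green, blue); there is no depth.
- viewer.get_calibration(name): a dict with "vfov" (degrees; the focal length in pixels is half the picture's height over the tangent of half this angle, whatever the lens; pixels are square), "cx", "cy" (the principal point, pixels), "eye" and "attitude" of the camera in the world. Camera axes: x right, y down, z forward; pixel columns grow to the right and rows downward; lengths in m; the calibration is good to about 2 mm. A picture is of the moment at which its call begins. get_calibration takes no time and is no camera call.
A pose or a line that the arm cannot do raises manip.PlanningError and nothing moves.
- manip.hand_in(): hands the job in, once; it reports no verdict.
Readings, each from a call of its own:
- manip.current_clock(): time.
- manip.current_q(): joint angles.
- manip.current_joint_velocities(): joint speeds.
- manip.current_tau(): joint torques, N m.
- manip.current_tool_pos(): TCP position.
- manip.current_tcp_rot(): TCP orientation.
- manip.current_force(): force on the tool from outside, world axes, zero at the start.
- manip.current_wrist_torque(): the same for the moment, N m.
- manip.current_finger_gap(): finger opening in m.
Only numpy, scipy, OpenCV 4.12 (cv2) and the standard library are available. Lean on these libraries where they do the work, as an engineer would, in place of code of your own. Each camera call takes 0.05 s, during which the arm holds its last target. There are 200 camera calls.

## Working session

There is one attempt and no reset: what is moved stays moved. The work goes in short steps, each a Python script; the robot and the scene stay as the last script left them, time stands still between calls to the robot, and variables do not carry over. Pictures are saved under pics/ and viewed, about 8 in all and at most 12, crops included, and the job is handed in when it is done.

```bash
mkdir -p pics
python3 - <<'E'
from bench import manip, effector, viewer
import cv2
for n in("scene","top"):
    im=viewer.get_image(n); cv2.imwrite(f"pics/{n}0.png",im[:,:,::-1]); print(viewer.get_calibration(n))
print(manip.current_tcp_rot(),manip.current_clock())
E
```

```text
{'vfov': 54.60365991403791, 'cx': 276.88753896645267, 'cy': 207.54722276505018, 'eye': array([ 0.75025931, -0.3274889 ,  0.65929359]), 'attitude': array([ 0.91779224,  0.26206927, -0.08278633, -0.28657202])}
{'vfov': 47.55490882776714, 'cx': 277.36941065339823, 'cy': 216.73796582483024, 'eye': array([ 0.44017058, -0.00841956,  0.97720638]), 'attitude': array([ 0.71382674, -0.69678059,  0.04342929, -0.05533616])}
[ 7.84144342e-01 -6.20577887e-01 -6.56058043e-04 -5.54423123e-04] 0.1
```

View pics/top0.png

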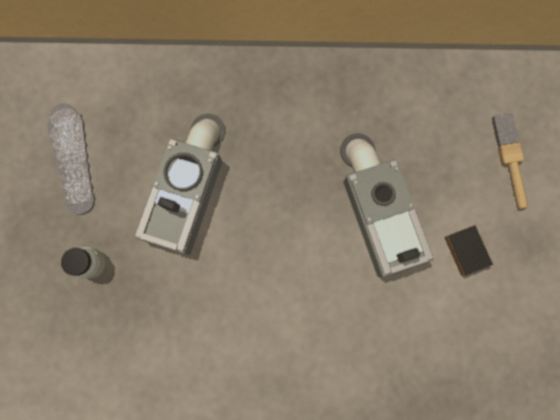

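View pics/scene0.png

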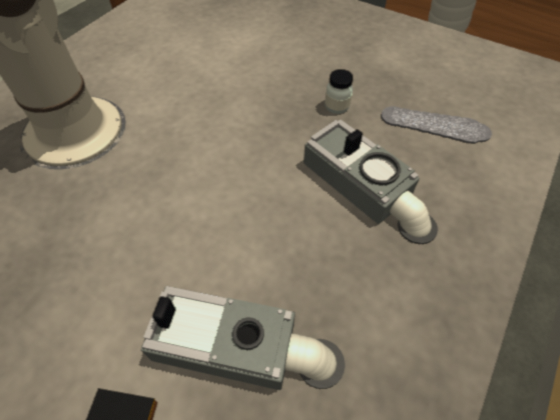

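The top view shows the wide gate on the left, with its mouth near (184,172) and its grip near (169,204), so it is shut. The narrow gate is on the right, with its mouth near (383,193) and its grip near (408,255), so it is open. I'll enlarge both to read the pixels more closely.

```bash
python3 - <<'E'
import cv2,numpy as np
im=cv2.imread("pics/top0.png")
a=im[140:280,125:235];b=im[140:280,340:450]
cv2.imwrite("pics/crop.png",np.hstack([cv2.resize(c,None,fx=3.5,fy=3.5,interpolation=cv2.INTER_CUBIC) for c in(a,b)]))
E
cat > h.py <<'E'
from bench import manip, effector, viewer
import numpy as np
from scipy.spatial.transform import Rotation as R
def pix(n,u,v,z):
    c=viewer.get_calibration(n); f=210/np.tan(np.radians(c['vfov'])/2)
    d=R.from_quat(c['attitude']).apply([(u-c['cx'])/f,(v-c['cy'])/f,1]); e=c['eye']
    return e+d*(z-e[2])/d[2]
E
python3 - <<'E'
from h import *
for m,g in(((184,172),(169,204)),((383,193),(408,255))):
    a=pix('top',*m,.08);b=pix('top',*g,.111);print(a,b,np.linalg.norm((a-b)[:2]))
E
```

```text
[0.64934913 0.19093799 0.08      ] [0.58102634 0.20867662 0.111     ] 0.07058797503549695
[ 0.61661709 -0.19204371  0.08      ] [ 0.49751367 -0.23008949  0.111     ] 0.12503241844894483
```

View pics/crop.png

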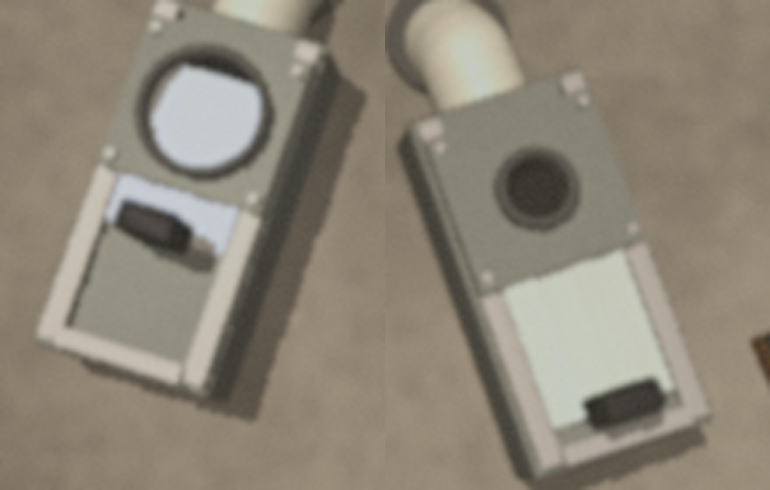

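Run:
```python
from h import *
P=lambda x,y,z,o:pix('top',o+x/3.5,140+y/3.5,z)
W=125;N=340-110
for nm,o,m,g,es in(('wide',W,(203,112),(150,224),[((40,335),(163,8)),((195,390),(322,52))]),('narrow',N,(537,188),(622,402),[((530,475),(425,125)),((705,415),(575,80))])):
    a=P(*m,.08,o);b=P(*g,.111,o);d=(a-b)[:2]
    print(nm,a,b,np.linalg.norm(d),np.degrees(np.arctan2(d[1],d[0])),end=' ')
    for p,q in es:
        e=P(*q,.065,o)-P(*p,.065,o);print(np.degrees(np.arctan2(e[1],e[0])),end=' ')
    print()
    # candidate tool yaw
    t=np.arctan2(d[1],d[0])
    for k in(0,np.pi):
        qd=(R.from_euler('z',t+k)*R.from_euler('x',np.pi)).as_quat()
        for z in(.19,.088):print(k,manip.solve_ik([b[0],b[1],z],qd))
```

```text
wide [0.64930719 0.19287621 0.08      ] [0.58097824 0.21079676 0.111     ] 0.07063987865337884 -14.695910013010042 -17.075807408880934 -17.784164514836284 
0 [ 0.43143139  0.84758489 -1.30321366  1.65431548  0.84393624  1.3152907
 -1.28001656]
0 [ 0.24472238  0.77064163 -0.91108479  1.72728523  0.70863239  1.00802006
 -1.18714911]
3.141592653589793 [ 0.43143139  0.84758489 -1.30321366  1.65431548  0.84393624  1.3152907
  1.86157609]
3.141592653589793 [ 0.42460576  1.04133026 -1.30731976  1.72202671  1.06140473  1.26788043
  1.73892329]
narrow [ 0.61524896 -0.19285065  0.08      ] [ 0.49775918 -0.22957858  0.111     ] 0.12309666555646777 17.359519216273267 16.603347446245476 20.335976366572577 
0 [ 1.15916712  0.52286894 -1.01178941  1.83253757  0.50360405  1.07013424
  0.25815655]
0 [ 1.07393356  0.65698388 -0.90711089  1.90503883  0.65633126  0.90819482
  0.14278918]
3.141592653589793 [-0.32327965  0.45833402  0.90871833  1.87983314 -0.4247495   1.00999179
 -2.07053002]
3.141592653589793 [-0.14729236  0.56090107  0.6819569   1.94589675 -0.48477531  0.80308517
 -2.03294944]
```

```bash
cat >> h.py <<'E'
def grasp(g,yaw,k=0):
    q=(R.from_euler('z',np.radians(yaw)+k)*R.from_euler('x',np.pi)).as_quat()
    manip.move_pose([*g,.19],q)
    manip.servo_line([*g,.088],vel=.12); effector.close(f_grip=25)
    print('gap',manip.current_finger_gap(),manip.current_tool_pos(),manip.current_force(),manip.current_clock())
def slide(goal,u,n=5):
    """go to goal xy, then push on along u by 2 mm steps until the stop is felt"""
    u=np.array(u); manip.servo_line([*goal,.088],vel=.06)
    for i in range(n+1):
        f=manip.current_force()[:2]@u; print(i,manip.current_tool_pos().round(4),round(f,1),manip.current_finger_gap())
        if f<-10 or i==n: break
        manip.servo_line([*(np.array(goal)+u*.002*(i+1)),.088],vel=.03)
E
python3 - <<'E'
from h import *
yaw=17.8; g=np.array([.4978,-.2296]); m=np.array([.6152,-.1929])
u=np.array([np.cos(np.radians(yaw)),np.sin(np.radians(yaw))])
grasp(g,yaw)
slide(m-.060*u,u)
import cv2
cv2.imwrite("pics/n1.png",viewer.get_image("scene")[:,:,::-1]); print(manip.current_clock())
E
```

```text
gap 0.017938399365729062 [ 0.49789024 -0.22954412  0.08798461] [ 1.21622987 -0.12411629 -0.19581871] 4.1667
0 [ 0.5591 -0.2075  0.088 ] -0.5 0.017532791317283268
1 [ 0.5607 -0.2069  0.088 ] -0.5 0.018049076983272194
2 [ 0.5626 -0.2062  0.088 ] -1.9 0.01804789577117852
3 [ 0.5629 -0.2062  0.0879] -6.4 0.018127174470836643
4 [ 0.5629 -0.2062  0.0879] -11.8 0.018292287243210546
6.4167
```

View pics/n1.png

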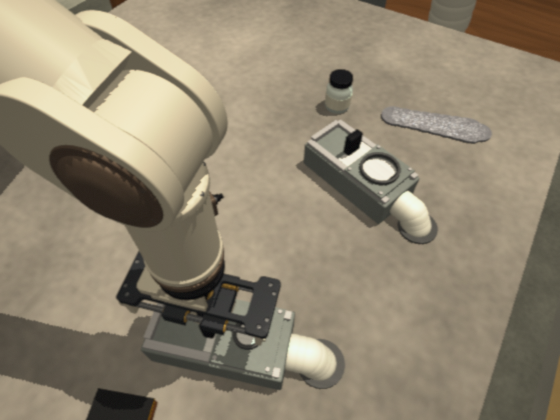

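The gripper holds the narrow grip near (213,325). The shutter stopped firmly after about 69 mm of travel, as expected. Next I release it and do the wide gate.

Run:
```python
from h import *
import cv2
p=manip.current_tool_pos(); effector.open_jaws(); manip.servo_line([p[0],p[1],.2],vel=.15)
yaw=-16.5; g=np.array([.581,.2108]); m=np.array([.6493,.1929])
u=np.array([np.cos(np.radians(yaw)),np.sin(np.radians(yaw))])
grasp(g,yaw)
slide(m-.122*u,-u)
cv2.imwrite("pics/w1.png",viewer.get_image("scene")[:,:,::-1]); print(manip.current_clock())
```

```text
gap 0.01791471319305712 [0.58130063 0.21070315 0.08799126] [1.30256712e-01 2.32501072e-01 4.08899015e-06] 12.2333
0 [0.5301 0.2258 0.0879] -0.1 0.017803496464681132
1 [0.5297 0.226  0.088 ] -3.9 0.017860780308663365
2 [0.5296 0.226  0.088 ] -8.5 0.017833518888862625
3 [0.5296 0.226  0.088 ] -13.6 0.017828145349000367
14.0417
```

View pics/w1.png

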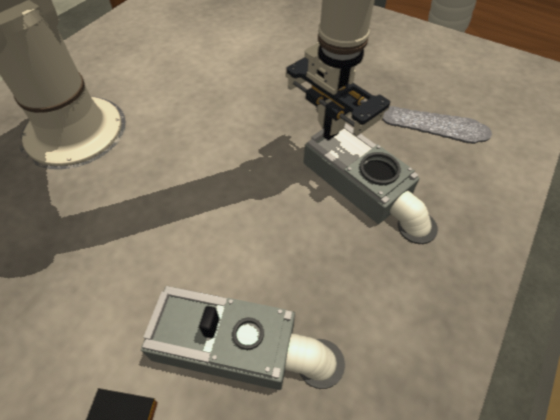

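The wide mouth at (380,167) is now dark, so it is open. The narrow mouth at (248,333) is covered by the plate. I'll release the grip, back off and check.

Run:
```python
from h import *
import cv2
p=manip.current_tool_pos(); effector.open_jaws(); manip.servo_line([p[0],p[1],.22],vel=.15)
q=manip.current_tcp_rot(); manip.move_pose([.42,.0,.3],q)
manip.sleep(.3)
a=viewer.get_image("scene");b=viewer.get_image("top")
cv2.imwrite("pics/f.png",np.hstack([cv2.resize(a[60:400,120:440],(400,425)),cv2.resize(b[120:290,120:440],(400,212)).repeat(1,0) if 0 else cv2.copyMakeBorder(cv2.resize(b[120:290,120:440],(400,212)),0,213,0,0,0)])[:,:,::-1])
print(manip.current_clock(),manip.current_force(),manip.current_finger_gap())
```

```text
17.7417 [-0.24120384 -0.26138837 -1.16985274] 0.09206953885015105
```

View pics/f.png

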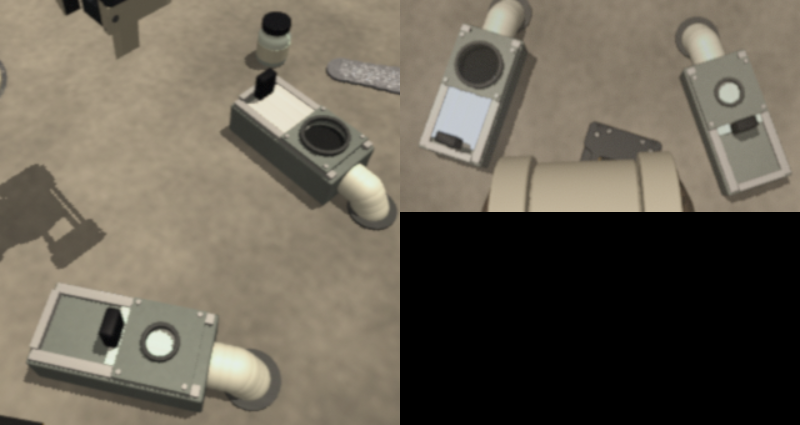

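Both views agree. The wide mouth (325,133 in the left crop) is fully clear with its grip at the far end, and the narrow mouth (160,342) is fully covered. The arm is clear of everything.

```bash
python3 -c "
from bench import manip
manip.hand_in();print(manip.current_clock())"
```

```text
the job is handed in; nothing more can be done
the job is handed in; nothing more can be done
```

The narrow gate's shutter is fully shut and the wide gate's shutter is fully open. I released both grips, backed the arm clear and handed the job in at about 18 s of the 38 s allowed; hand-in reports no verdict.

- **Narrow gate:** the shutter moved about 69 mm and met the shut stop, with the force along the slide rising to about 12 N.
- **Wide gate:** it started about 14 mm open rather than fully shut, so it moved only about 54 mm. It met the open stop at about 14 N.
- **Last checks:** both cameras show the wide mouth clear, the narrow mouth covered and the gripper touching nothing. The fingers are fully open, and the wrist force is about 1 N.
- **Small disagreement:** by the camera measurements, the wide grip stopped about 124 mm from its mouth centre instead of the stated 126 mm. That is within camera accuracy, and no check failed.

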